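Complete the round tub of dropper bottles, six round one

TASK

Finish packing the round white tub of dropper bottles: stand the white bottle with the red nozzle in the middle and the two brown bottles from the bench in the two gaps of the outer ring, so that all seven stand upright on the tub's floor, six round one. Lower each bottle in gently instead of dropping it, tip none of them over, and leave the other things on the bench where they lie.

Things in the scene. Friction and masses are not known exactly. Their poses are not given: they have to be found in the camera images.
- tub: Round open white plastic tub, fixed to the bench. Inner radius 53 mm, outer 57 mm, rim 40 mm above the bench, flat inner floor 4 mm above it; two grey carrying lugs at the rim (at x and -x) reach out to 70 mm. Origin: centre of its underside, z up.
- tub_in (a point): Centre of the tub's inner floor. Seven bottles fit only as six round one: ring bottles about 36 mm from this point, 60 degrees apart. At the start four ring places are taken; the middle and two ring places straight across from each other are empty. To its right (-y) stand a waste canister, a tray stack and a lamp, all below 0.5 m; to its left near the robot a phone with its handset.
- bottle_red: Dropper bottle to be packed, standing upright on the bench: white bottle with red nozzle cap, 31 mm diameter, 88 mm tall, about 35 g, loose. Straight body up to 45 mm, sloping shoulder to 60 mm, nozzle cap: a straight cylinder 18 mm in diameter from 60 to 71 mm, then a cone to a 4 mm tip. Origin: centre of the underside, z up along the bottle.
- bottle_brown_0: Dropper bottle to be packed, standing upright on the bench: brown bottle with white nozzle cap, 31 mm diameter, 88 mm tall, about 35 g, loose. Straight body up to 45 mm, sloping shoulder to 60 mm, nozzle cap: a straight cylinder 18 mm in diameter from 60 to 71 mm, then a cone to a 4 mm tip. Origin: centre of the underside, z up along the bottle.
- bottle_brown_1: Dropper bottle to be packed, standing upright on the bench: brown bottle with white nozzle cap, 31 mm diameter, 88 mm tall, about 35 g, loose. Straight body up to 45 mm, sloping shoulder to 60 mm, nozzle cap: a straight cylinder 18 mm in diameter from 60 to 71 mm, then a cone to a 4 mm tip. Origin: centre of the underside, z up along the bottle.
- ring_0: Dropper bottle already in the tub's outer ring, standing loose on the tub's floor: brown with white nozzle cap, 31 mm diameter, 88 mm tall, about 35 g, loose. Straight body up to 45 mm, sloping shoulder to 60 mm, nozzle cap: a straight cylinder 18 mm in diameter from 60 to 71 mm, then a cone to a 4 mm tip. Origin: centre of the underside, z up along the bottle.
- ring_1: Dropper bottle already in the tub's outer ring, standing loose on the tub's floor: brown with black nozzle cap, 31 mm diameter, 88 mm tall, about 35 g, loose. Straight body up to 45 mm, sloping shoulder to 60 mm, nozzle cap: a straight cylinder 18 mm in diameter from 60 to 71 mm, then a cone to a 4 mm tip. Origin: centre of the underside, z up along the bottle.
- ring_2: Dropper bottle already in the tub's outer ring, standing loose on the tub's floor: brown with black nozzle cap, 31 mm diameter, 88 mm tall, about 35 g, loose. Straight body up to 45 mm, sloping shoulder to 60 mm, nozzle cap: a straight cylinder 18 mm in diameter from 60 to 71 mm, then a cone to a 4 mm tip. Origin: centre of the underside, z up along the bottle.
- ring_3: Dropper bottle already in the tub's outer ring, standing loose on the tub's floor: brown with white nozzle cap, 31 mm diameter, 88 mm tall, about 35 g, loose. Straight body up to 45 mm, sloping shoulder to 60 mm, nozzle cap: a straight cylinder 18 mm in diameter from 60 to 71 mm, then a cone to a 4 mm tip. Origin: centre of the underside, z up along the bottle.
- timer: Bystander: pale square bench timer, 64x64x20 mm, loose on the bench; origin at the centre of its underside.
- tape_roll: Bystander: roll of orange tape lying flat, 58 mm diameter, 19 mm high, loose; origin at the centre of its underside.
- marker: Bystander: white marker pen with blue cap lying flat, 138 mm long, 17 mm thick, loose; origin at the centre of its underside, x along the pen.

How it is judged:
At the end, for the whole second after the job is handed in: All seven bottles stand at rest on the tub's floor (underside 1 to 8 mm above the tub's own underside), upright within 0.1 rad; the red-nozzled bottle's axis is within 12 mm of the tub's centre and the six brown ones within 42 mm of it, all round the red one (horizontal distance between bottle_red and tub below 0.012 m and z of bottle_red in the frame of tub between 0.001 and 0.008 m and angle between each of bottle_red, bottle_brown_0, bottle_brown_1, ring_0, ring_1, ring_2, ring_3's own z axis and vertical below 0.1 rad and linear speed of each of bottle_red, bottle_brown_0, bottle_brown_1, ring_0, ring_1, ring_2, ring_3 below 0.02 m/s and horizontal distance between each of bottle_brown_0, bottle_brown_1, ring_0, ring_1, ring_2, ring_3 and tub below 0.042 m and z of bottle_brown_0 in the frame of tub between 0.001 and 0.008 m and z of bottle_brown_1 in the frame of tub between 0.001 and 0.008 m and z of ring_0 in the frame of tub between 0.001 and 0.008 m and z of ring_1 in the frame of tub between 0.001 and 0.008 m and z of ring_2 in the frame of tub between 0.001 and 0.008 m and z of ring_3 in the frame of tub between 0.001 and 0.008 m); the robot touches nothing.
It fails at once if a bottle is tipped over (leans more than 40 degrees) (angle between any of bottle_red, bottle_brown_0, bottle_brown_1, ring_0, ring_1, ring_2, ring_3's own z axis and vertical above 0.7 rad).
It fails at once if a bottle is dropped into the tub: it falls free of the fingers faster than 0.6 m/s (a drop of some 18 mm) ((linear speed of bottle_red above 0.6 m/s and horizontal distance between bottle_red and tub below 0.07 m and contact force between the fingers and bottle_red below 0.02 N) or (linear speed of bottle_brown_0 above 0.6 m/s and horizontal distance between bottle_brown_0 and tub below 0.07 m and contact force between the fingers and bottle_brown_0 below 0.02 N) or (linear speed of bottle_brown_1 above 0.6 m/s and horizontal distance between bottle_brown_1 and tub below 0.07 m and contact force between the fingers and bottle_brown_1 below 0.02 N)).
It fails at once if the timer, tape roll or marker is shifted by more than 30 mm (distance of any of timer, tape_roll, marker from where it was at the start of the episode above 0.03 m).
It also fails if it takes over 72 s, if anything falls off the work surface, if the arm or the gripper's body presses on something with over 40 N, if the wrist force passes 120 N, or if a joint passes its speed limit or range.

ROBOT

A 7-joint arm with a two-finger parallel gripper is mounted at the origin on the work surface; the furniture and walls round the work are solid. World frame = base frame: x ahead of the robot, y to its left, z up, the work surface at z = 0. Lengths are in m, angles in rad, forces in N, time in s.
With the tool pointing down it reaches from about 0.4 to 0.85 m from the base axis. Payload 10.4 kg.
Tool frame: the origin (TCP) lies on the centre line of the jaws, within the pads' length; the fingertips stand 22 mm ahead of it and the grasp point (between the pads) lies 3 mm ahead of it; z points along the fingers, y is the line along which they close (so a half turn about z gives the same grasp; the last joint's range is limited). The gripper opens to 87 mm and grips with 3 to 60 N. Pads are 19 mm wide; open, the fingers measure 117 mm over their backs; the gripper's body (75 mm by 190 mm) begins 51 mm behind the grasp point.
Start: joints at [-1.219, 0.332, -0.065, 1.46, 0.022, 1.35, -0.088], TCP at [0.229, 0.582, 0.245] pointing down, gripper open.
Joint ranges: [-2.6, 2.6], [-0.5, 2.12], [-1.47, 1.34], [0.16, 2.42], [-1.27, 4.41], [0.06, 2.06], [-2.6, 2.6]. Speed limits (rad/s): [2.22, 2.22, 2.79, 2.79, 3.14, 3.14, 3.14].

INTERFACE

Orientations are given as a unit quaternion [x, y, z, w].
In Python, from bench import r, cam, telemetry gives the robot as it stands (r), with the cameras (cam) and the readings (telemetry).
- The arm moves only by the shell command python3 jog.py [FORCE], which reads ROWS from standard input. ROWS is a JSON object with one list for each field, all of the same length, 1 to 12, a row being the entries at one place: tx, ty, tz (the shift in fractions of the full range, 1 being 100 cm), yaw (a turn about the tool's z in normalised numbers (1 is 4 rad)), finger_gap (the finger opening in m); each row is the pose to reach, as a shift and turn from the pose commanded when the command began, along the tool's axes at that moment; what a row does not reach only later rows make up. A row lasts 1/10 s, in which the tool goes at most 0.05 m and 0.15 rad, less where a joint would pass 70% of its speed; a pose out of reach is approached as far as the arm can. The fingers move at their own pace and stop on an object; FORCE is the grip in N (left out, the last holds). Time passes only in rows, so rows that do not move let the fingers close. It prints the time, the measured TCP pose, the force, the opening and the grip force at its end. Shift and turn numbers lie between -1 and 1, and a call with a number outside is refused. Input that does not fit is refused with a message, and nothing moves.
- telemetry.read_state(): the state, without advancing time (a new reading comes with each control period).
- cam.camera(name): name is "side" or "top" or "wrist"; returns a dict with "img" (400x640x3 uint8, red, green, blue), "fx", "fy", "cx", "cy" (pixels), "pose" (4x4, takes a point from camera to world coordinates). Camera axes: x right, y down, z forward; pixel columns grow to the right and rows downward; lengths in m; the calibration is good to about 2 mm. A picture is of the moment at which its call begins. There is no depth.
- r.close_job(): hands the job in; it is judged then, once.
The state is a dict: "time": time; "joint_positions": joint angles; "joint_vel": joint speeds; "joint_torque": joint torques, N m; "ee_pos": TCP position; "eef_rot": TCP orientation; "ft_force": force on the tool from outside, world axes, zero at the start; "torque": the same for the moment, N m; "width": finger opening in m; "grip_force": force on a finger pad.
Only numpy, scipy, OpenCV 4.12 (cv2) and the standard library are available. Lean on these libraries where they do the work, as an engineer would, in place of code of your own. Each camera call takes 0.05 s, during which the arm holds its last target. There are 200 camera calls.

## Working session

There is one attempt and no reset: what is moved stays moved. The work goes in short steps, Python scripts to look and compute and a shell command to move; the robot and the scene stay as the last step left them, time stands still between calls to the robot, and variables do not carry over. Pictures are saved under pics/ and viewed, at most 13 in all, crops included, and the job is handed in when it is done.

```bash
mkdir -p pics; ls
python3 - <<'E'
from bench import r, cam, telemetry
import cv2, numpy as np
print(telemetry.read_state())
for n in ("side","top","wrist"):
    c=cam.camera(n); cv2.imwrite(f"pics/{n}0.png",c["img"][:,:,::-1])
    print(n,c["fx"],c["fy"],c["cx"],c["cy"],np.round(c["pose"],3).tolist())
E
```

```text
bench.py
jog.py
pics
{'time': 0.0, 'joint_positions': array([-1.21864725,  0.33290354, -0.0647176 ,  1.46093166,  0.02160352,
        1.34990083, -0.08850599]), 'joint_vel': array([ 0.00109256,  0.00106511, -0.00122005,  0.00029435,  0.0011777 ,
        0.00051033, -0.00036438]), 'joint_torque': array([-1.30688932e-04, -6.23261976e+01,  2.44875223e-02, -3.89878070e+01,
       -6.12348248e-02,  4.00974357e-02,  1.60244717e-04]), 'ee_pos': array([0.22864025, 0.58129714, 0.24373879]), 'eef_rot': array([ 1.86264165e-01,  9.82499434e-01, -7.16391938e-04, -1.03278469e-04]), 'ft_force': array([ 0.41252024, -1.03124858, -0.56703927]), 'torque': array([0.03345935, 0.01489476, 0.01762219]), 'grip_force': 0.0, 'width': 0.08718434332337086}
side 433.70958327792306 433.70958327792306 318.4307933300841 195.70189686640504 [[-0.983, -0.136, 0.12, 0.49], [-0.181, 0.723, -0.667, 0.529], [0.004, -0.678, -0.735, 0.669], [0.0, 0.0, 0.0, 1.0]]
top 472.16608708914833 472.16608708914833 332.93433854761855 192.56988442511025 [[-0.011, -0.99, 0.14, 0.452], [-1.0, 0.013, 0.009, -0.02], [-0.01, -0.14, -0.99, 1.127], [0.0, 0.0, 0.0, 1.0]]
wrist 342.43990950675123 342.43990950675123 313.5467722323895 205.17716286277852 [[0.366, 0.889, 0.276, 0.152], [0.931, -0.349, -0.11, 0.613], [-0.001, 0.297, -0.955, 0.383], [0.0, 0.0, 0.0, 1.0]]
```

View pics/top0.png

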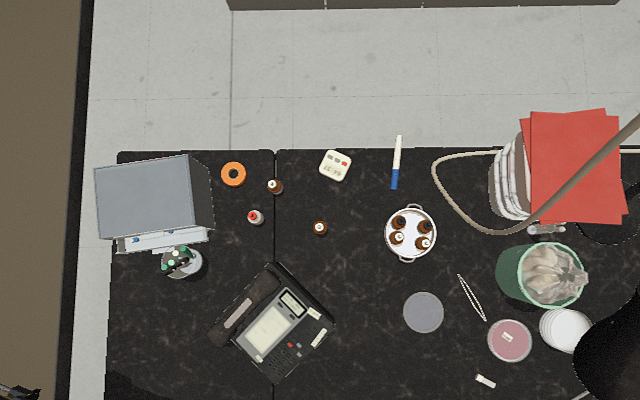

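View pics/side0.png

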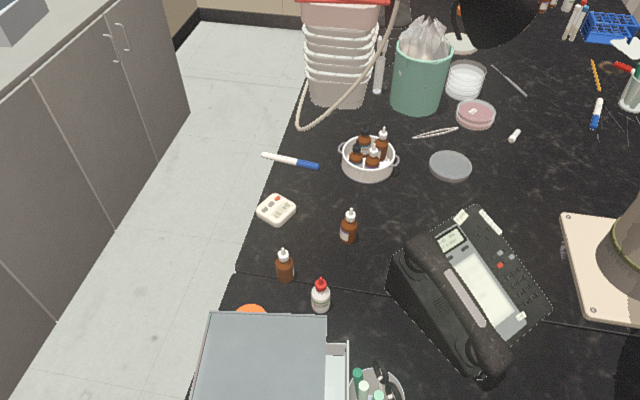

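Top: red-nozzle bottle around (255,216), browns around (275,186) and (320,228), tub around (411,234) with the gap line roughly vertical or diagonal. Side: red tip around (321,281), brown tips (285,252) and (350,212), tub (368,158). Next I'll zoom in to get exact pixels.

```bash
cat > crop.py <<'E'
import cv2, numpy as np
def crop(img,x,y,w,h,W,H,step=10):
    s=min(W/w,H/h); o=cv2.resize(img[y:y+h,x:x+w],(int(w*s),int(h*s)),interpolation=cv2.INTER_CUBIC)
    for k in range(x-x%step+step,x+w,step):
        cv2.line(o,(int((k+.5-x)*s),0),(int((k+.5-x)*s),6),(0,255,255),1); cv2.putText(o,str(k),(int((k+.5-x)*s)-10,16),0,.33,(0,255,255),1)
    for k in range(y-y%step+step,y+h,step):
        cv2.line(o,(0,int((k+.5-y)*s)),(6,int((k+.5-y)*s)),(0,255,255),1); cv2.putText(o,str(k),(8,int((k+.5-y)*s)+4),0,.33,(0,255,255),1)
    p=np.zeros((H,W,3),np.uint8); p[:o.shape[0],:o.shape[1]]=o; return p
E
python3 - <<'E'
from crop import *
t=cv2.imread("pics/top0.png"); s=cv2.imread("pics/side0.png")
a=np.hstack([crop(t,240,170,100,75,400,300),crop(t,378,198,67,67,400,300)])
b=np.hstack([crop(s,265,200,110,115,400,300),crop(s,330,118,80,70,400,300)])
cv2.imwrite("pics/m1.png",np.vstack([a,b]))
E
```

```text
(no output)
```

View pics/m1.png

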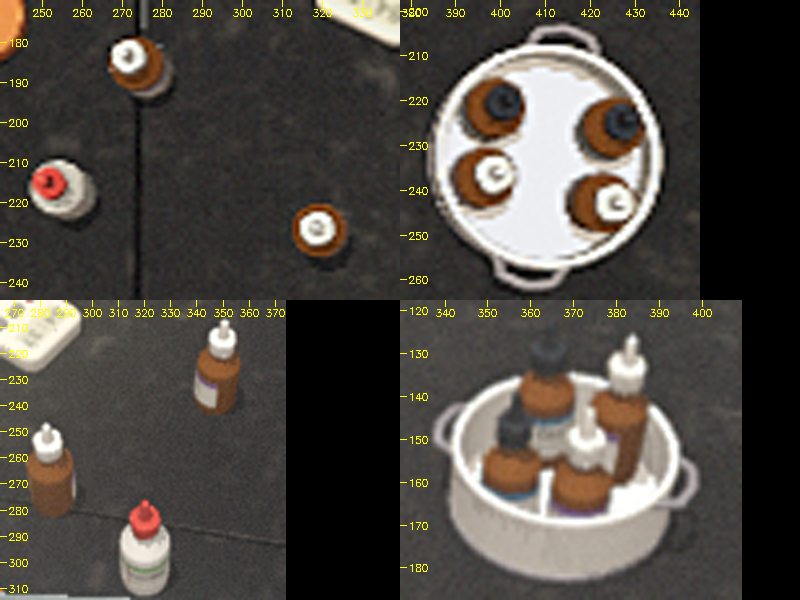

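Montage: red tip top (251.8,215)/side (320,278); brown A (271,183.5)/(282,248); brown B (319,226.5)/(350.4,208.3). Ring tips are at top (400,220), (427,225), (398.5,236.4), (425.5,242.8), and the gaps lie on the ±x side by the lugs.

```bash
cat > geo.py <<'E'
import numpy as np
def ray(c,p):
    d=np.array([(p[0]-c["cx"])/c["fx"],(p[1]-c["cy"])/c["fy"],1.]); T=np.array(c["pose"])
    return T[:3,3],T[:3,:3]@d/np.linalg.norm(d)
def tri(rays):
    A=sum(np.eye(3)-np.outer(d,d) for o,d in rays); b=sum((np.eye(3)-np.outer(d,d))@o for o,d in rays)
    x=np.linalg.solve(A,b); return x,[np.linalg.norm((np.eye(3)-np.outer(d,d))@(x-o)) for o,d in rays]
def atz(c,p,z):
    o,d=ray(c,p); return o+d*(z-o[2])/d[2]
def proj(c,X):
    T=np.array(c["pose"]); q=T[:3,:3].T@(np.array(X)-T[:3,3]); return np.array([c["fx"]*q[0]/q[2]+c["cx"],c["fy"]*q[1]/q[2]+c["cy"]])
E
python3 - <<'E'
from bench import r, cam, telemetry
from geo import *
t=cam.camera("top"); s=cam.camera("side")
P=dict(red=((251.75,215),(320.1,278.1)),A=((271.25,183.5),(282.1,248.2)),B=((319,226.5),(350.4,208.3)),
 k1=((400,220),(356.3,140.8)),k2=((427.1,224.7),(363.8,125.7)),w1=((398.5,236.4),(372.9,143.2)),w2=((425.5,242.8),(383.2,126.8)),tubrim=((410.3,232.8),(368.2,152)))
for k,(a,b) in P.items():
    x,e=tri([ray(t,a),ray(s,b)]); print(k,x.round(4),np.round(e,4))
print("lugs",atz(t,(412,206),.04).round(4),atz(t,(407.5,261),.04).round(4))
print("timer,tape,marker",[atz(t,p,.02).round(3).tolist() for p in [(335,165),(233,174),(398,136),(394,188)]])
E
```

```text
red [0.5508 0.1702 0.0837] [0.0001 0.0001]
A [0.6214 0.1271 0.0859] [0.0006 0.0006]
B [0.5232 0.0209 0.0869] [0.0001 0.0001]
k1 [ 0.535  -0.1568  0.0936] [0. 0.]
k2 [ 0.5251 -0.2168  0.0873] [0.0007 0.0007]
w1 [ 0.5    -0.1521  0.0965] [0.0009 0.0009]
w2 [ 0.4846 -0.2103  0.0955] [0. 0.]
tubrim [ 0.5093 -0.1864  0.0417] [0.0002 0.0002]
lugs [ 0.5714 -0.1927  0.04  ] [ 0.4457 -0.1781  0.04  ]
timer,tape,marker [[0.674, -0.016, 0.02], [0.656, 0.228, 0.02], [0.743, -0.168, 0.02], [0.617, -0.155, 0.02]]
```

The measurements agree with the text: tips at about 0.086 on the bench and 0.092 in the tub, rim at 0.041. Tub centre is about (0.510,-0.185), with its x axis at about -6.6°. I'll grip the caps with the fingertips only (tips 61 mm up the bottle). The two gap bottles go in first with a radial jaw line, then red last with the jaws between ring bottles.

```bash
cat > plan.py <<'E'
import sys,numpy as np
from bench import r, cam, telemetry
from scipy.spatial.transform import Rotation as R
# usage: plan.py x y z yawdeg(of tool y)
s=telemetry.read_state(); M=R.from_quat(s["eef_rot"]).as_matrix(); p=s["ee_pos"]
yaw=np.arctan2(M[1,1],M[0,1])
print("t",round(s["time"],2),"tcp",p.round(4),"yaw",np.degrees(yaw).round(2),"tilt",np.degrees(np.arccos(-M[2,2])).round(2),"w",round(s["width"],4),"q",s["joint_positions"].round(2))
a=list(map(float,sys.argv[1:]))
if a:
    d=np.radians(a[3])-yaw; d=(d+np.pi)%(2*np.pi)-np.pi
    print("delta tool",(M.T@(np.array(a[:3])-p)).round(4),"turn",round(-d,3))
E
python3 plan.py .523 .021 .24 -6.6
```

```text
t 0.25 tcp [0.2288 0.5815 0.2442] yaw 68.53 tilt 0.03 w 0.087 q [-1.22  0.33 -0.06  1.46  0.02  1.35 -0.09]
delta tool [-0.479  -0.4139  0.0045] turn 1.311
```

The rows are not in the units I measure in: turns go in shares of 4 rad. I convert before sending: 1.311 rad / 4 = 0.3278.

```bash
echo '{"tx": [-0.479,-0.479,-0.479,-0.479,-0.479,-0.479,-0.479,-0.479,-0.479,-0.479,-0.479,-0.479],"ty": [-0.414,-0.414,-0.414,-0.414,-0.414,-0.414,-0.414,-0.414,-0.414,-0.414,-0.414,-0.414],"tz": [0,0,0,0,0,0,0,0,0,0,0,0],"yaw": [0.3278,0.3278,0.3278,0.3278,0.3278,0.3278,0.3278,0.3278,0.3278,0.3278,0.3278,0.3278],"finger_gap": [0.06,0.06,0.06,0.06,0.06,0.06,0.06,0.06,0.06,0.06,0.06,0.06]}' | python3 jog.py 15; python3 plan.py .523 .021 .16 -6.6
```

```text
time: 1.45
ee_pos: [0.5081, 0.0484, 0.2448]
eef_rot: [0.747, 0.665, 0.0, 0.0]
ft_force: [0.6, 0.2, 0.1]
width: 0.06
grip_force: 0.0
t 1.45 tcp [0.5081 0.0484 0.2448] yaw -6.58 tilt 0.05 w 0.06 q [-0.66  0.07  0.5   1.78 -0.03  1.3  -0.26]
delta tool [-0.0256  0.0178  0.0848] turn 0.0
```

```bash
echo '{"tx": [-0.026,-0.026,-0.026,-0.026],"ty": [0.018,0.018,0.018,0.018],"tz": [0.045,0.045,0.045,0.045],"yaw": [0,0,0,0],"finger_gap": [0.045,0.045,0.045,0.045]}' | python3 jog.py; python3 plan.py .523 .021 .083 -6.6
python3 - <<'E'
from bench import r, cam, telemetry
from crop import *
from geo import *
c=cam.camera("wrist"); cv2.imwrite("pics/w1.png",crop(c["img"][:,:,::-1],0,0,640,400,800,500,40))
print(proj(c,[.5232,.0209,.088]),proj(c,[.523,.021,.071]), np.round(c["pose"],3)[:3,3])
E
```

```text
time: 1.85
ee_pos: [0.5226, 0.0237, 0.2002]
eef_rot: [0.746, 0.666, 0.0, -0.0]
ft_force: [-0.7, 1.2, -0.0]
width: 0.0458
grip_force: 0.0
t 1.85 tcp [0.5226 0.0237 0.2002] yaw -6.51 tilt 0.05 w 0.0458 q [-0.61  0.14  0.52  1.81 -0.07  1.21 -0.18]
delta tool [-0.0027  0.0007  0.1172] turn 0.002
[315.17572387 214.48847606] [314.82356338 207.74645092] [0.532 0.106 0.34 ]
```

View pics/w1.png

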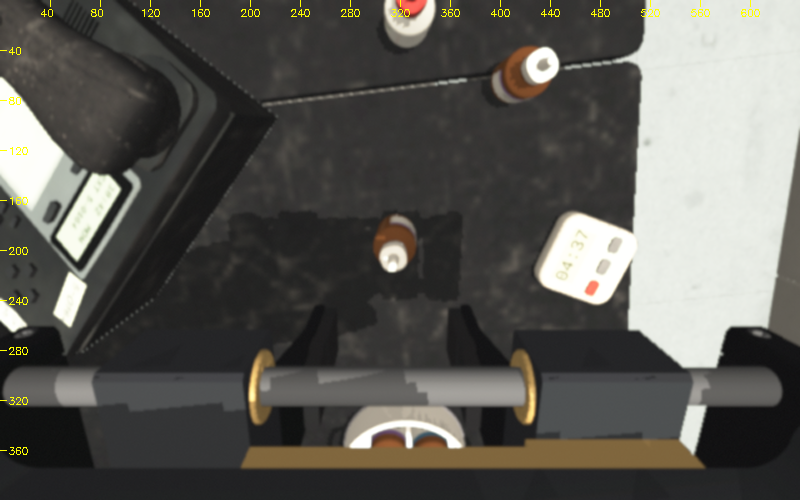

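Wrist view: B's nozzle tip is at about (314,209) px, against (315,214.5) predicted. The arm may not have settled, so I'll retake at rest, zoomed.

Run:
```python
from bench import r, cam, telemetry
from crop import *
from geo import *
t=cam.camera("top"); c=cam.camera("wrist")
f=lambda c:np.ascontiguousarray(c["img"][:,:,::-1])
cv2.imwrite("pics/w2.png",np.hstack([crop(f(c),290,165,50,50,400,400,5),crop(f(t),295,205,50,50,400,400,5)]))
print(telemetry.read_state()["ee_pos"],c["pose"][:3,3])
print(proj(c,[.5232,.0209,.088]),proj(t,[.5232,.0209,.088]))
for y in (.0209,.025):
  for z in (0.,.071): print(y,z,proj(c,[.5232,y,z]),proj(t,[.5232,y,z]))
```

```text
[0.52277179 0.02379109 0.20057424] [0.53162927 0.10636912 0.34014792]
[314.8136484 214.7096383] [318.97021365 226.53450316]
0.0209 0.0 [314.41388929 186.96759891] [320.42689455 229.05974106]
0.0209 0.071 [314.71788288 208.0638091 ] [319.27035588 227.05481653]
0.025 0.0 [313.96323697 183.08793605] [318.70837671 229.08044931]
0.025 0.071 [314.15988409 203.33922695] [317.43744844 227.07696984]
```

View pics/w2.png

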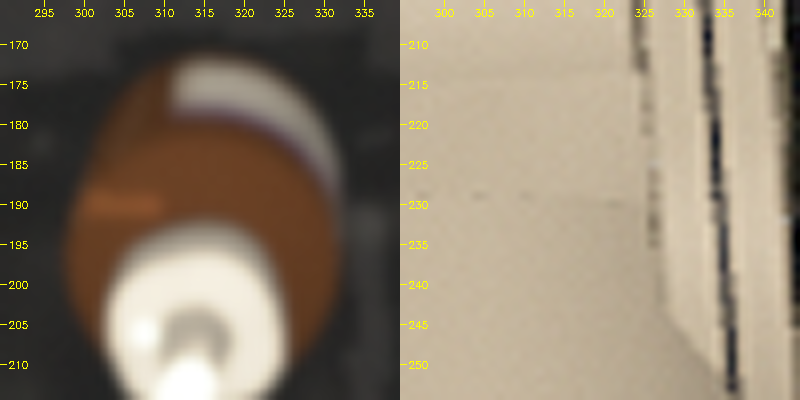

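At rest the cap is centred at about (314,206) with its tip at about (313.5,214), so B is at about (0.5235,0.022). Next: descend and grip.

```bash
echo '{"tx": [-0.002,-0.002,-0.002,-0.002,-0.002,-0.002,-0.002,-0.002,-0.002,-0.002],"ty": [0.001,0.001,0.001,0.001,0.001,0.001,0.001,0.001,0.001,0.001],"tz": [0.03,0.07,0.1,0.1165,0.1165,0.1165,0.1165,0.1165,0.1165,0.1165],"yaw": [0,0,0,0,0,0,0,0,0,0],"finger_gap": [0.045,0.045,0.045,0.045,0.045,0.01,0.01,0.01,0.01,0.01]}' | python3 jog.py 15; python3 plan.py .523 .021 .21 -6.6
```

```text
time: 3.0
ee_pos: [0.5237, 0.0205, 0.0836]
eef_rot: [0.747, 0.665, 0.001, 0.0]
ft_force: [0.7, -0.4, 4.1]
width: 0.0168
grip_force: 15.0
t 3.0 tcp [0.5237 0.0205 0.0836] yaw -6.58 tilt 0.07 w 0.0168 q [-0.57  0.29  0.51  1.93 -0.17  0.97 -0.1 ]
delta tool [ 0.0005 -0.0006 -0.1264] turn 0.0
```

```bash
echo '{"tx": [0,0,0,0,0],"ty": [0,0,0,0,0],"tz": [-0.03,-0.08,-0.127,-0.127,-0.127],"yaw": [0,0,0,0,0],"finger_gap": [0.01,0.01,0.01,0.01,0.01]}' | python3 jog.py
python3 - <<'E'
from bench import r, cam, telemetry
from geo import *
t=cam.camera("top"); s=cam.camera("side")
P=dict(red=((251.75,215),(320.1,278.1)),A=((271.25,183.5),(282.1,248.2)),B=((319,226.5),(350.4,208.3)),
 k1=((400,220),(356.3,140.8)),k2=((427.1,224.7),(363.8,125.7)),w1=((398.5,236.4),(372.9,143.2)),w2=((425.5,242.8),(383.2,126.8)),tubrim=((410.3,232.8),(368.2,152)))
for k,(a,b) in P.items():
    z=.04 if 'tub' in k else .088 if k in('red','A','B') else .092
    print(k,atz(t,a,z).round(4),atz(s,b,z).round(4))
E
python3 plan.py .523 -.06 .21 -6.6
```

```text
time: 3.5
ee_pos: [0.5237, 0.0205, 0.211]
eef_rot: [0.747, 0.665, 0.001, 0.0]
ft_force: [-0.3, 0.7, -0.3]
width: 0.017
grip_force: 15.0
red [0.5505 0.1694 0.088 ] [0.5502 0.1728 0.088 ]
A [0.6205 0.1267 0.088 ] [0.6215 0.1285 0.088 ]
B [0.5233 0.0208 0.088 ] [0.523  0.0219 0.088 ]
k1 [ 0.5351 -0.157   0.092 ] [ 0.5351 -0.1587  0.092 ]
k2 [ 0.5241 -0.2159  0.092 ] [ 0.5255 -0.2109  0.092 ]
w1 [ 0.4993 -0.1527  0.092 ] [ 0.5009 -0.1575  0.092 ]
w2 [ 0.4847 -0.2109  0.092 ] [ 0.4846 -0.2148  0.092 ]
tubrim [ 0.5096 -0.1866  0.04  ] [ 0.5091 -0.1883  0.04  ]
t 3.6 tcp [0.5226 0.0204 0.209 ] yaw -6.58 tilt 0.09 w 0.0165 q [-0.62  0.13  0.54  1.8  -0.07  1.23 -0.18]
delta tool [-0.0798  0.0096 -0.001 ] turn 0.0
```

```bash
echo '{"tx": [-0.21,-0.21,-0.21,-0.21,-0.21,-0.21,-0.21],"ty": [-0.055,-0.055,-0.055,-0.055,-0.055,-0.055,-0.055],"tz": [0,0,0,0,0,0,0],"yaw": [0,0,0,0,0,0,0],"finger_gap": [0.01,0.01,0.01,0.01,0.01,0.01,0.01]}' | python3 jog.py; python3 plan.py
python3 - <<'E'
from bench import r, cam, telemetry
from crop import *
from geo import *
t=cam.camera("top"); s=cam.camera("side")
for a,b in [((433,172),(300,112)),((436,180),(305,128)),((452,205),(320,128)),((475,225),(345,113))]: print(tri([ray(t,a),ray(s,b)]))
c=cam.camera("wrist"); f=np.ascontiguousarray(c["img"][:,:,::-1])
cv2.imwrite("pics/w3.png",crop(f,240,100,240,180,800,600,10))
np.save("c3.npy",c["pose"])
for n,X in dict(ctr=[.5095,-.187,.04],k1=[.535,-.157,.092],k2=[.524,-.215,.092],w1=[.4993,-.1527,.092],w2=[.4847,-.211,.092]).items(): print(n,proj(c,X).round(1))
E
```

```text
time: 4.3
ee_pos: [0.4443, -0.1813, 0.2091]
eef_rot: [0.747, 0.665, -0.0, -0.001]
ft_force: [0.1, 0.4, -0.5]
width: 0.0165
grip_force: 15.0
t 4.3 tcp [ 0.4443 -0.1813  0.2091] yaw -6.59 tilt 0.1 w 0.0165 q [-0.41  0.01  0.71  1.91 -0.01  1.22  0.2 ]
(array([ 0.65505078, -0.2327247 ,  0.09096035]), [np.float64(0.013707003880170333), np.float64(0.013707003880170264)])
(array([ 0.64753716, -0.25084883,  0.03349634]), [np.float64(0.014818515492133576), np.float64(0.014818515492133389)])
(array([ 0.60494153, -0.29037125,  0.00776911]), [np.float64(0.028829446810077364), np.float64(0.02882944681007745)])
(array([ 0.5536202 , -0.33849212,  0.02458718]), [np.float64(0.026879715423691032), np.float64(0.026879715423691195)])
ctr [383.9 191.1]
k1 [428.9 167.1]
k2 [416.2 238.9]
w1 [381.5 166.7]
w2 [367.4 239.4]
```

View pics/w3.png

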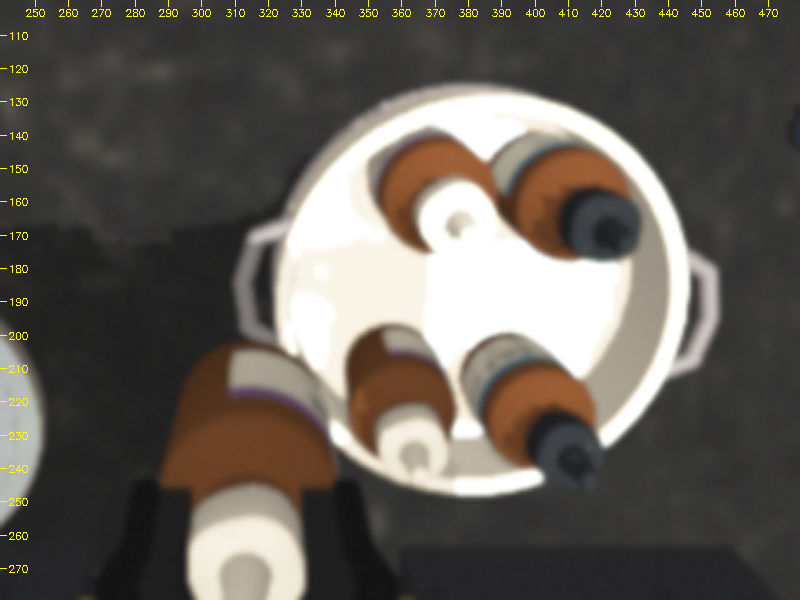

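Wrist view: tub rim ellipse centred at about (384.7,188). Tips are at w1 (377.5,167), w2 (363,239), k1 (423,171) and k2 (413.5,242). The near (-x) gap at left is open, and the held bottle hangs upright with its tip at (314,272).

```bash
python3 - <<'E'
from bench import r, cam, telemetry
from geo import *
c=cam.camera("wrist"); c["pose"]=np.load("c3.npy")
ctr=atz(c,(384.7,188),.04); print("ctr",ctr)
rim=np.array([atz(c,p,.04)[:2] for p in [(322.5,185),(447,188),(383,127.5),(384,248.5)]]);print(rim.round(4),rim[1]-rim[0],rim[2]-rim[3])
for n,p in dict(w1=(377.5,167),w2=(363,239),k1=(423,171),k2=(413.5,242)).items():
    X=atz(c,p,.092); d=X-ctr; print(n,X.round(4),(d*1000).round(1)[:2],np.hypot(*d[:2]).round(4),np.degrees(np.arctan2(d[1],d[0])).round(1))
print("held tip",atz(c,(314,272),.2091-.0835+.088).round(4))
print(c["pose"][:3,3],cam.camera("wrist")["pose"][:3,3])
E
python3 plan.py
```

```text
ctr [ 0.5103473  -0.18413637  0.04      ]
[[ 0.4532 -0.1748]
 [ 0.5679 -0.1906]
 [ 0.5117 -0.1289]
 [ 0.5065 -0.2454]] [ 0.11465654 -0.01585681] [0.00518313 0.11648175]
w1 [ 0.4963 -0.1526  0.092 ] [-14.1  31.6] 0.0346 114.0
w2 [ 0.4812 -0.2103  0.092 ] [-29.1 -26.1] 0.0391 -138.1
k1 [ 0.5305 -0.1595  0.092 ] [20.2 24.6] 0.0318 50.6
k2 [ 0.5218 -0.2175  0.092 ] [ 11.4 -33.4] 0.0353 -71.1
held tip [ 0.4458 -0.1703  0.2136]
[ 0.45405923 -0.09791313  0.34879309] [ 0.45407132 -0.09810637  0.34905053]
t 4.55 tcp [ 0.4449 -0.1809  0.2098] yaw -6.48 tilt 0.03 w 0.0166 q [-0.41  0.01  0.71  1.91 -0.01  1.22  0.2 ]
```

```bash
python3 - <<'E'
from bench import r, cam, telemetry
from geo import *
c=cam.camera("wrist"); c["pose"]=np.load("c3.npy")
b=.2091-.0836
for off in (0,.002,.004):
    x,y=.4445,-.1811+off
    print(off,[proj(c,[x,y+dy,b+z]).round(1).tolist() for dy,z in ((.0155,0),(.009,.06),(.009,.071),(0,.071),(0,.088))])
E
python3 plan.py .475 -.179 .17 -6.6
```

```text
0 [[311.3, 203.6], [311.9, 249.2], [311.7, 258.6], [313.8, 275.0], [313.8, 293.6]]
0.002 [[311.0, 200.8], [311.4, 245.7], [311.3, 254.9], [313.3, 271.4], [313.3, 289.7]]
0.004 [[310.7, 198.0], [311.0, 242.1], [310.8, 251.2], [312.9, 267.8], [312.8, 285.7]]
t 4.6 tcp [ 0.4448 -0.1811  0.2098] yaw -6.5 tilt 0.02 w 0.0167 q [-0.41  0.01  0.71  1.91 -0.01  1.22  0.2 ]
delta tool [0.0055 0.0298 0.0398] turn 0.002
```

```bash
echo '{"tx": [0.0055,0.0055,0.0055,0.0055,0.0055,0.0055,0.0055,0.0055,0.0055],"ty": [0.03,0.03,0.03,0.03,0.03,0.03,0.03,0.03,0.03],"tz": [0,0,0.03,0.05,0.065,0.08,0.095,0.105,0.105],"yaw": [0,0,0,0,0,0,0,0,0],"finger_gap": [0.01,0.01,0.01,0.01,0.01,0.01,0.01,0.01,0.01]}' | python3 jog.py; python3 plan.py .475 -.179 .088 -6.6
```

```text
time: 5.5
ee_pos: [0.4742, -0.1795, 0.1039]
eef_rot: [0.746, 0.665, -0.001, -0.001]
ft_force: [0.1, 0.8, -0.5]
width: 0.0166
grip_force: 15.0
t 5.5 tcp [ 0.4742 -0.1795  0.1039] yaw -6.57 tilt 0.13 w 0.0166 q [-0.36  0.24  0.71  1.96 -0.18  1.    0.32]
delta tool [0.0006 0.0008 0.0159] turn 0.001
```

```bash
echo '{"tx": [0,0,0,0],"ty": [0,0,0,0],"tz": [0.008,0.0135,0.0155,0.0155],"yaw": [0,0,0,0],"finger_gap": [0.01,0.01,0.01,0.01]}' | python3 jog.py; python3 plan.py
```

```text
time: 5.9
ee_pos: [0.4749, -0.1799, 0.0894]
eef_rot: [0.747, 0.665, -0.0, -0.0]
ft_force: [0.1, -1.1, -0.8]
width: 0.0167
grip_force: 15.0
t 5.9 tcp [ 0.4749 -0.1799  0.0894] yaw -6.59 tilt 0.02 w 0.0167 q [-0.34  0.27  0.7   1.97 -0.21  0.97  0.34]
```

```bash
echo '{"tx": [0,0,0,0,0,0,0,0,0,0,0],"ty": [0,0,0,0,0,0,0,0,0,0,0],"tz": [0.0015,0.0015,0.0015,0.0015,0.0015,0.0015,-0.02,-0.06,-0.1,-0.13,-0.13],"yaw": [0,0,0,0,0,0,0,0,0,0,0],"finger_gap": [0.01,0.01,0.022,0.03,0.03,0.03,0.03,0.03,0.04,0.05,0.05]}' | python3 jog.py; python3 plan.py .621 .1275 .2 -6.6
```

```text
time: 7.0
ee_pos: [0.4769, -0.1806, 0.2235]
eef_rot: [0.747, 0.665, 0.002, 0.002]
ft_force: [0.4, -0.8, -1.2]
width: 0.0456
grip_force: 0.0
t 7.0 tcp [ 0.4769 -0.1806  0.2235] yaw -6.6 tilt 0.38 w 0.0456 q [-0.42  0.08  0.73  1.83 -0.06  1.25  0.22]
delta tool [0.3226 0.1076 0.0244] turn -0.0
```

```bash
echo '{"tx": [0.323,0.323,0.323,0.323,0.323,0.323,0.323,0.323,0.323,0.323],"ty": [0.108,0.108,0.108,0.108,0.108,0.108,0.108,0.108,0.108,0.108],"tz": [0.022,0.022,0.022,0.022,0.022,0.022,0.022,0.022,0.022,0.022],"yaw": [0,0,0,0,0,0,0,0,0,0],"finger_gap": [0.045,0.045,0.045,0.045,0.045,0.045,0.045,0.045,0.045,0.045]}' | python3 jog.py; python3 plan.py .621 .1275 .083 -6.6
python3 - <<'E'
from bench import r, cam, telemetry
from crop import *
from geo import *
c=cam.camera("wrist"); w=cam.camera("top"); f=lambda c:np.ascontiguousarray(c["img"][:,:,::-1])
cv2.imwrite("pics/w4.png",np.vstack([np.hstack([crop(f(c),285,160,60,60,400,300,5),crop(f(w),378,198,67,67,400,300,10)]),crop(f(c),160,20,320,120,800,300,20)]))
for z in (.06,.071,.088): print(z,proj(c,[.621,.1275,z]).round(1))
for z in (0,.071,.088): print("red",z,proj(c,[.5505,.170,z]).round(1))
np.save("c4.npy",c["pose"])
E
```

```text
time: 8.0
ee_pos: [0.6191, 0.127, 0.1971]
eef_rot: [0.747, 0.665, -0.0, 0.0]
ft_force: [-0.2, -0.7, -0.8]
width: 0.045
grip_force: 0.0
t 8.0 tcp [0.6191 0.127  0.1971] yaw -6.69 tilt 0.06 w 0.045 q [-0.68  0.41  0.53  1.53 -0.21  1.26 -0.24]
delta tool [0.0009 0.0019 0.1141] turn -0.002
0.06 [316.3 200.8]
0.071 [316.3 204.7]
0.088 [316.5 211.3]
red 0 [239.4 150.1]
red 0.071 [220.6 163.2]
red 0.088 [214.6 167.4]
```

View pics/w4.png

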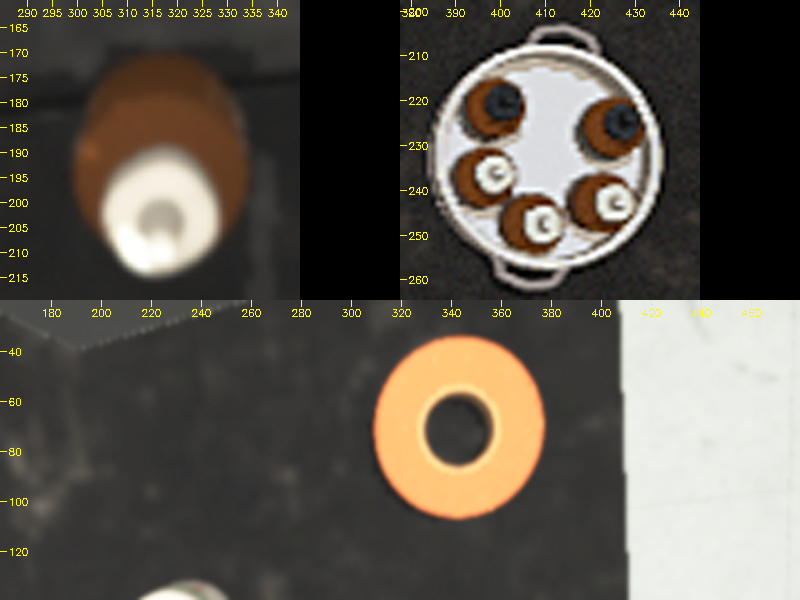

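Bottle B stands cleanly in the near gap. A's cap is centred at about (316.5,203), so A is at about (0.6207,0.1288). Descend and grip.

```bash
echo '{"tx": [0.0015,0.0015,0.0015,0.0015,0.0015,0.0015,0.0015,0.0015,0.0015,0.0015],"ty": [0.001,0.001,0.001,0.001,0.001,0.001,0.001,0.001,0.001,0.001],"tz": [0.04,0.08,0.105,0.1135,0.1135,0.1135,0.1135,0.1135,0.1135,0.1135],"yaw": [0,0,0,0,0,0,0,0,0,0],"finger_gap": [0.045,0.045,0.045,0.045,0.045,0.01,0.01,0.01,0.01,0.01]}' | python3 jog.py 15; python3 plan.py
python3 - <<'E'
from bench import r, cam, telemetry
from geo import *
t=cam.camera("top")
for n,p in dict(k1=(400,220),k2=(427.1,224.7),w1=(398.5,236.4),w2=(425.5,242.8),B=(409,247.1)).items(): print(n,atz(t,p,.092).round(4))
E
```

```text
time: 9.1
ee_pos: [0.6209, 0.1301, 0.0846]
eef_rot: [0.747, 0.665, 0.001, 0.0]
ft_force: [0.4, 0.3, 2.3]
width: 0.0174
grip_force: 15.0
t 9.1 tcp [0.6209 0.1301 0.0846] yaw -6.58 tilt 0.06 w 0.0174 q [-0.65  0.52  0.49  1.63 -0.27  1.06 -0.2 ]
k1 [ 0.5351 -0.157   0.092 ]
k2 [ 0.5241 -0.2159  0.092 ]
w1 [ 0.4993 -0.1527  0.092 ]
w2 [ 0.4847 -0.2109  0.092 ]
B [ 0.4759 -0.1747  0.092 ]
```

```bash
echo '{"tx": [0,0,0,0],"ty": [0,0,0,0],"tz": [-0.03,-0.08,-0.125,-0.125],"yaw": [0,0,0,0],"finger_gap": [0.01,0.01,0.01,0.01]}' | python3 jog.py; python3 plan.py .546 -.191 .21 -6.6
```

```text
time: 9.55
ee_pos: [0.6234, 0.1301, 0.2159]
eef_rot: [0.747, 0.665, 0.005, 0.002]
ft_force: [1.1, 0.5, -0.1]
width: 0.0172
grip_force: 15.0
t 9.55 tcp [0.6234 0.1301 0.2159] yaw -6.61 tilt 0.58 w 0.0172 q [-0.68  0.4   0.54  1.5  -0.21  1.29 -0.24]
delta tool [-0.3279 -0.0399  0.0041] turn -0.0
```

```bash
echo '{"tx": [-0.3275,-0.3275,-0.3275,-0.3275,-0.3275,-0.3275,-0.3275,-0.3275,-0.3275,-0.3275],"ty": [-0.038,-0.038,-0.038,-0.038,-0.038,-0.038,-0.038,-0.038,-0.038,-0.038],"tz": [0,0,0,0,0,0,0,0,0,0],"yaw": [0,0,0,0,0,0,0,0,0,0],"finger_gap": [0.01,0.01,0.01,0.01,0.01,0.01,0.01,0.01,0.01,0.01]}' | python3 jog.py; python3 plan.py .546 -.191 .1055 -6.6
python3 - <<'E'
from bench import r, cam, telemetry
from crop import *
from geo import *
c=cam.camera("wrist"); f=np.ascontiguousarray(c["img"][:,:,::-1])
cv2.imwrite("pics/w5.png",crop(f,190,110,220,165,800,600,10))
p=telemetry.read_state()["ee_pos"];b=p[2]-.0846
for off in (-.002,0,.002): print(off,[proj(c,[p[0],p[1]+off+dy,b+z]).round(1).tolist() for dy,z in ((.0155,0),(.009,.06),(.009,.071))])
for n,X in dict(ctr=[.510,-.187,.04],tgtbase=[.546,-.192,.004],k1=[.5325,-.160,.092],k2=[.5225,-.218,.092]).items(): print(n,proj(c,X).round(1))
E
```

```text
time: 10.55
ee_pos: [0.5456, -0.1894, 0.2086]
eef_rot: [0.746, 0.666, 0.0, -0.0]
ft_force: [-0.0, 0.5, 0.3]
width: 0.0173
grip_force: 15.0
t 10.55 tcp [ 0.5456 -0.1894  0.2086] yaw -6.47 tilt 0.05 w 0.0173 q [-0.31  0.29  0.69  1.67 -0.19  1.25  0.3 ]
delta tool [-0.0016  0.0007  0.1031] turn 0.002
-0.002 [[312.0, 205.1], [312.9, 250.8], [312.8, 260.3]]
0 [[311.7, 202.3], [312.4, 247.3], [312.3, 256.6]]
0.002 [[311.4, 199.5], [312.0, 243.8], [311.9, 252.9]]
ctr [275.9 193.8]
tgtbase [314.7 185.5]
k1 [292.7 174.7]
k2 [289.9 245.7]
```

View pics/w5.png

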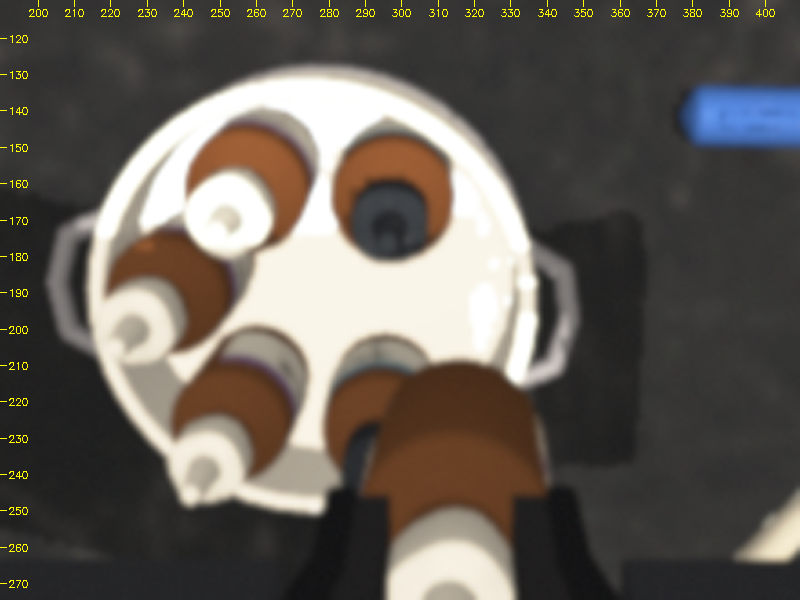

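Far gap is open at about (325,200). The held bottle's base is at row 209, about 3.5 mm to -y of the TCP, which puts it on the target already. k1's tip is at (297,176). Lower straight down.

```bash
echo '{"tx": [0,0,0,0,0,0,0],"ty": [0.0005,0.0005,0.0005,0.0005,0.0005,0.0005,0.0005],"tz": [0.03,0.045,0.06,0.075,0.09,0.1,0.1],"yaw": [0,0,0,0,0,0,0],"finger_gap": [0.01,0.01,0.01,0.01,0.01,0.01,0.01]}' | python3 jog.py; python3 plan.py .546 -.190 .0885 -6.6
```

```text
time: 11.3
ee_pos: [0.5449, -0.1909, 0.1075]
eef_rot: [0.747, 0.665, -0.001, -0.001]
ft_force: [0.4, -1.6, -0.1]
width: 0.0175
grip_force: 15.0
t 11.3 tcp [ 0.5449 -0.1909  0.1075] yaw -6.59 tilt 0.13 w 0.0175 q [-0.27  0.4   0.65  1.78 -0.27  1.06  0.36]
delta tool [0.001 0.001 0.019] turn 0.0
```

```bash
echo '{"tx": [0.001,0.001,0.001,0.001,0.001],"ty": [0.001,0.001,0.001,0.001,0.001],"tz": [0.008,0.014,0.018,0.018,0.018],"yaw": [0,0,0,0,0],"finger_gap": [0.01,0.01,0.01,0.01,0.01]}' | python3 jog.py; python3 plan.py .546 -.190 .0885 -6.6
```

```text
time: 11.8
ee_pos: [0.5468, -0.1902, 0.0911]
eef_rot: [0.747, 0.665, 0.0, 0.0]
ft_force: [-1.0, -0.1, -1.1]
width: 0.0172
grip_force: 15.0
t 11.8 tcp [ 0.5468 -0.1902  0.0911] yaw -6.59 tilt 0.01 w 0.0172 q [-0.26  0.42  0.64  1.79 -0.29  1.03  0.37]
delta tool [ 0.0002 -0.0008  0.0026] turn 0.0
```

```bash
echo '{"tx": [0,0,0,0,0,0,0,0,0,0,0],"ty": [0,0,0,0,0,0,0,0,0,0,0],"tz": [0.002,0.002,0.002,0.002,0.002,0.002,-0.02,-0.06,-0.1,-0.12,-0.12],"yaw": [0,0,0,0,0,0,0,0,0,0,0],"finger_gap": [0.01,0.01,0.022,0.03,0.03,0.03,0.03,0.03,0.04,0.05,0.05]}' | python3 jog.py; python3 plan.py .5505 .1705 .2 -6.6
```

```text
time: 12.9
ee_pos: [0.5482, -0.1909, 0.2143]
eef_rot: [0.747, 0.665, 0.002, 0.002]
ft_force: [1.2, -0.4, -0.8]
width: 0.0455
grip_force: 0.0
t 12.9 tcp [ 0.5482 -0.1909  0.2143] yaw -6.59 tilt 0.32 w 0.0455 q [-0.32  0.29  0.69  1.66 -0.19  1.26  0.3 ]
delta tool [ 0.3592 -0.0393  0.0142] turn 0.0
```

```bash
echo '{"tx": [0.359,0.359,0.359,0.359,0.359,0.359,0.359,0.359,0.359,0.359,0.359],"ty": [-0.038,-0.038,-0.038,-0.038,-0.038,-0.038,-0.038,-0.038,-0.038,-0.038,-0.038],"tz": [0.012,0.012,0.012,0.012,0.012,0.012,0.012,0.012,0.012,0.012,0.012],"yaw": [0,0,0,0,0,0,0,0,0,0,0],"finger_gap": [0.045,0.045,0.045,0.045,0.045,0.045,0.045,0.045,0.045,0.045,0.045]}' | python3 jog.py; python3 plan.py .5505 .1715 .0835 -6.6
python3 - <<'E'
from bench import r, cam, telemetry
from crop import *
from geo import *
c=cam.camera("wrist"); w=cam.camera("top"); f=lambda c:np.ascontiguousarray(c["img"][:,:,::-1])
cv2.imwrite("pics/w6.png",np.hstack([crop(f(c),285,160,60,60,400,400,5),crop(f(w),378,200,66,66,400,400,10)]))
for z in (.06,.071,.088): print(z,proj(c,[.5505,.1705,z]).round(1))
E
```

```text
time: 14.0
ee_pos: [0.5505, 0.1684, 0.1989]
eef_rot: [0.748, 0.664, -0.0, 0.0]
ft_force: [0.1, -0.5, 0.5]
width: 0.0451
grip_force: 0.0
t 14.0 tcp [0.5505 0.1684 0.1989] yaw -6.77 tilt 0.03 w 0.0451 q [-0.79  0.27  0.49  1.68 -0.13  1.23 -0.39]
delta tool [ 0.0032 -0.0004  0.1154] turn -0.003
0.06 [313.7 198.7]
0.071 [313.7 202.5]
0.088 [313.7 208.9]
```

View pics/w6.png

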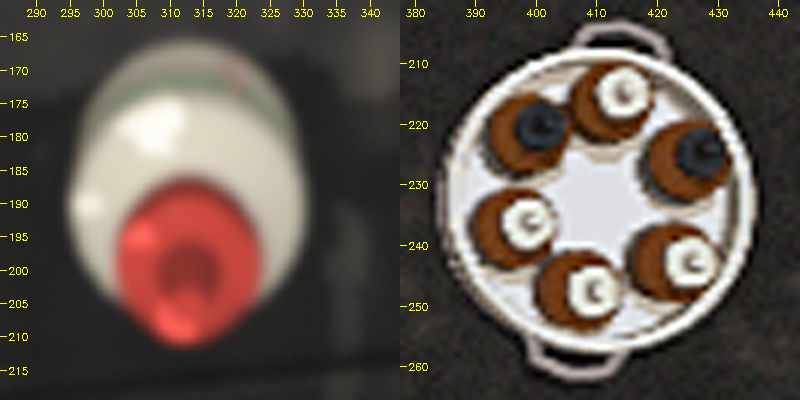

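All six ring bottles stand well round an open middle. The red cap is centred at (312.6,200), so it is at about (0.550,0.172). Grip it, and compute the roomiest middle spot and jaw angle.

```bash
echo '{"tx": [0.003,0.003,0.003,0.003,0.003,0.003,0.003,0.003,0.003,0.003],"ty": [-0.0005,-0.0005,-0.0005,-0.0005,-0.0005,-0.0005,-0.0005,-0.0005,-0.0005,-0.0005],"tz": [0.04,0.08,0.105,0.115,0.115,0.115,0.115,0.115,0.115,0.115],"yaw": [0,0,0,0,0,0,0,0,0,0],"finger_gap": [0.045,0.045,0.045,0.045,0.045,0.01,0.01,0.01,0.01,0.01]}' | python3 jog.py 15; python3 plan.py
python3 - <<'E'
from bench import r, cam, telemetry
from geo import *
from scipy.optimize import minimize
t=cam.camera("top")
P=dict(A=(415,215),k1=(400.9,220.1),k2=(427,224.2),w1=(398.6,236.1),w2=(425.4,242.7),B=(410,247.3))
X=np.array([atz(t,p,.092)[:2] for p in P.values()]); print(X.round(4), atz(t,(410.3,232.8),.04))
m=minimize(lambda c:-np.min(np.hypot(*(X-c).T)),X.mean(0),method="Nelder-Mead",options=dict(xatol=1e-5,fatol=1e-6))
print("mean",X.mean(0),"best raw",m.x,-m.fun)
d=X-m.x; print(np.c_[np.degrees(np.arctan2(d[:,1],d[:,0])),np.hypot(*d.T)].round(3))
for yaw in range(-60,40,5):
    u=np.array([np.cos(np.radians(yaw)),np.sin(np.radians(yaw))]); v=np.array([-u[1],u[0]])
    a=np.abs(d@u); b=np.abs(d@v)   # finger box: a in 9..27, b 0..9.5
    print(yaw,(np.hypot(np.maximum(a-27,0),np.maximum(b-9.5e-3,0)) if 0 else np.hypot(np.maximum(a-.027,0),np.maximum(b-.0095,0))).min().round(4)-.009)
E
```

```text
time: 15.1
ee_pos: [0.5504, 0.174, 0.0846]
eef_rot: [0.747, 0.665, 0.001, 0.0]
ft_force: [-0.9, 0.4, 2.9]
width: 0.0176
grip_force: 15.0
t 15.1 tcp [0.5504 0.174  0.0846] yaw -6.59 tilt 0.06 w 0.0176 q [-0.76  0.39  0.46  1.79 -0.2   1.01 -0.34]
[[ 0.5457 -0.1903]
 [ 0.5349 -0.159 ]
 [ 0.5252 -0.2158]
 [ 0.5    -0.1529]
 [ 0.4849 -0.2107]
 [ 0.4754 -0.1769]] [ 0.5096097  -0.18662451  0.04      ]
mean [ 0.511002   -0.18425851] best raw [ 0.50849744 -0.18596333] 0.034144652881470866
[[-6.60000e+00  3.70000e-02]
 [ 4.56380e+01  3.80000e-02]
 [-6.07660e+01  3.40000e-02]
 [ 1.04483e+02  3.40000e-02]
 [-1.33583e+02  3.40000e-02]
 [ 1.64697e+02  3.40000e-02]]
-60 -0.0030999999999999995
-55 -0.0033999999999999994
-50 -0.0024999999999999996
-45 -0.0030999999999999995
-40 -0.0033999999999999994
-35 -0.003299999999999999
-30 -0.0027999999999999995
-25 -0.0021999999999999997
-20 -0.0017999999999999995
-15 -0.0016999999999999993
-10 -0.0017999999999999995
-5 -0.0021999999999999997
0 -0.002899999999999999
5 -0.003299999999999999
10 -0.0023999999999999994
15 -0.0007999999999999986
20 -0.002299999999999999
25 -0.0033999999999999994
30 -0.0031999999999999997
35 -0.0024999999999999996
```

The rows are not in the units I measure in: turns go in shares of 4 rad. I convert before sending: -0.377 rad / 4 = -0.0943.

```bash
echo '{"tx": [0,0,0,-0.04,-0.09,-0.14,-0.19,-0.24,-0.29,-0.34,-0.362,-0.362],"ty": [0,0,0,0,0,0,0,0,0,0,0,0],"tz": [-0.03,-0.08,-0.125,-0.125,-0.125,-0.125,-0.125,-0.125,-0.125,-0.125,-0.125,-0.125],"yaw": [0,0,0,0,-0.0125,-0.0375,-0.0625,-0.0943,-0.0943,-0.0943,-0.0943,-0.0943],"finger_gap": [0.01,0.01,0.01,0.01,0.01,0.01,0.01,0.01,0.01,0.01,0.01,0.01]}' | python3 jog.py; echo '{"tx": [0,0],"ty": [0,0],"tz": [0,0],"yaw": [0,0],"finger_gap": [0.01,0.01]}' | python3 jog.py;python3 plan.py .5085 -.1855 .2096 15
python3 - <<'E'
from bench import r, cam, telemetry
from crop import *
from geo import *
c=cam.camera("wrist"); f=np.ascontiguousarray(c["img"][:,:,::-1])
cv2.imwrite("pics/w7.png",crop(f,210,120,210,157,800,600,10))
s=telemetry.read_state()["ee_pos"];p=s;b=p[2]-.0846
n=c["pose"][:3,3]-p; n=n[:2]/np.hypot(*n[:2])
for off in (-.004,-.002,0): print(off,[proj(c,[*(p[:2]+n*(off+dy)),b+z]).round(1).tolist() for dy,z in ((.0155,0),(.009,.06),(.009,.071))])
print("ctr floor",proj(c,[.5085,-.1875,.004]),proj(c,[.510,-.187,.04]))
E
```

```text
time: 16.35
ee_pos: [0.5071, -0.1902, 0.2092]
eef_rot: [0.611, 0.791, -0.0, 0.0]
ft_force: [-0.3, 1.4, -0.0]
width: 0.017
grip_force: 15.0
time: 16.55
ee_pos: [0.5088, -0.1843, 0.2088]
eef_rot: [0.608, 0.794, 0.0, -0.0]
ft_force: [-0.2, 0.2, -0.6]
width: 0.0174
grip_force: 15.0
t 16.55 tcp [ 0.5088 -0.1843  0.2088] yaw 15.12 tilt 0.04 w 0.0174 q [-0.35  0.19  0.7   1.77 -0.13  1.23  0.64]
delta tool [-0.001  -0.0006 -0.0008] turn 0.002
-0.004 [[313.6, 207.9], [313.6, 254.4], [313.6, 264.0]]
-0.002 [[313.6, 205.1], [313.6, 250.9], [313.6, 260.4]]
0 [[313.6, 202.3], [313.6, 247.4], [313.6, 256.7]]
ctr floor [312.4461252  185.90110505] [314.00907467 195.15347647]
```

View pics/w7.png

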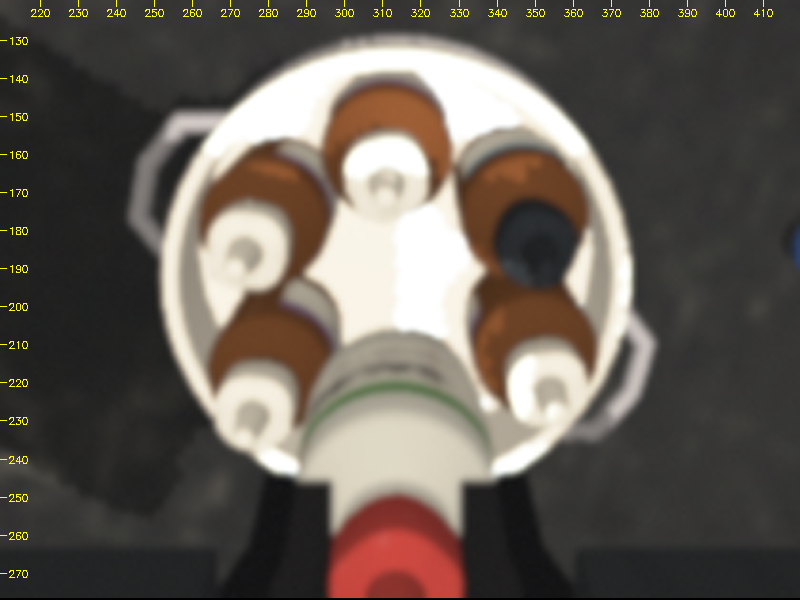

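The ring is symmetric round the held red bottle: left tips (274,188) and (275.6,228), right tips (352,184.5) and (355,225). Before lowering, I'll check the wrist bias against the two bottles I placed.

Run:
```python
from bench import r, cam, telemetry
from geo import *
c=cam.camera("wrist")
q=dict(B=(273.3,188.5),w2=(275.3,230),w1=(312,168.5),k1=(351.5,186),A=(354.5,225.5))
X=np.array([atz(c,p,.092)[:2] for p in q.values()]);print(dict(zip(q,X.round(4).tolist())))
print("rim",atz(c,(314.5,187.5),.04), "tcp",telemetry.read_state()["ee_pos"])
b=np.array([.0,.0])
```

```text
{'B': [0.4745, -0.176], 'w2': [0.4838, -0.2091], 'w1': [0.4993, -0.1531], 'k1': [0.5322, -0.1584], 'A': [0.544, -0.1888]}
rim [ 0.5085806  -0.17970272  0.04      ] tcp [ 0.50886792 -0.18439484  0.2089072 ]
```

```bash
echo '{"tx": [-0.0005,-0.0005,-0.0005,-0.0005,-0.0005,-0.0005,-0.0005],"ty": [-0.0005,-0.0005,-0.0005,-0.0005,-0.0005,-0.0005,-0.0005],"tz": [0.03,0.045,0.06,0.075,0.09,0.1,0.1],"yaw": [0,0,0,0,0,0,0],"finger_gap": [0.01,0.01,0.01,0.01,0.01,0.01,0.01]}' | python3 jog.py; python3 plan.py .5085 -.185 .0885 15
```

```text
time: 17.35
ee_pos: [0.5074, -0.1862, 0.1076]
eef_rot: [0.609, 0.793, -0.001, -0.001]
ft_force: [-0.6, -0.0, -0.2]
width: 0.0175
grip_force: 15.0
t 17.35 tcp [ 0.5074 -0.1862  0.1076] yaw 15.01 tilt 0.13 w 0.0175 q [-0.31  0.31  0.67  1.87 -0.22  1.03  0.72]
delta tool [0.0009 0.0014 0.0191] turn 0.0
```

```bash
echo '{"tx": [0.0005,0.0005,0.0005,0.0005,0.0005],"ty": [0.001,0.001,0.001,0.001,0.001],"tz": [0.008,0.014,0.018,0.0195,0.0195],"yaw": [0,0,0,0,0],"finger_gap": [0.01,0.01,0.01,0.01,0.01]}' | python3 jog.py; python3 plan.py .5085 -.185 .0885 15
```

```text
time: 17.85
ee_pos: [0.509, -0.1857, 0.0894]
eef_rot: [0.609, 0.793, -0.0, -0.0]
ft_force: [-0.4, 0.1, -0.7]
width: 0.0173
grip_force: 15.0
t 17.85 tcp [ 0.509  -0.1857  0.0894] yaw 15.01 tilt 0.01 w 0.0173 q [-0.3   0.34  0.66  1.89 -0.25  1.    0.73]
delta tool [ 0.0008 -0.0003  0.0009] turn 0.0
```

Nearly down. Lower the last 0.7 mm, open only slightly, and rise.

```bash
echo '{"tx": [0,0,0,0,0,0,0,0,0,0,0,0],"ty": [0,0,0,0,0,0,0,0,0,0,0,0],"tz": [0.0007,0.0007,0.0007,0.0007,0.0007,-0.005,-0.015,-0.03,-0.06,-0.1,-0.14,-0.14],"yaw": [0,0,0,0,0,0,0,0,0,0,0,0],"finger_gap": [0.01,0.01,0.0215,0.0215,0.0215,0.0215,0.0215,0.0215,0.0215,0.0215,0.03,0.03]}' | python3 jog.py; python3 plan.py
```

```text
time: 19.05
ee_pos: [0.5113, -0.187, 0.236]
eef_rot: [0.609, 0.793, 0.003, 0.004]
ft_force: [0.5, -0.7, -0.3]
width: 0.0281
grip_force: 0.0
t 19.05 tcp [ 0.5113 -0.187   0.236 ] yaw 14.97 tilt 0.54 w 0.0281 q [-0.36  0.17  0.71  1.73 -0.12  1.28  0.63]
```

```bash
echo '{"tx": [0.05,0.1,0.15,0.2,0.2,0.2],"ty": [0,0,0,0,0,0],"tz": [0,0,0,0,0,0],"yaw": [0,0,0,0,0,0],"finger_gap": [0.04,0.04,0.04,0.04,0.04,0.04]}' | python3 jog.py >/dev/null
python3 - <<'E'
from bench import r, cam, telemetry
from crop import *
f=lambda n:np.ascontiguousarray(cam.camera(n)["img"][:,:,::-1])
cv2.imwrite("pics/f.png",np.hstack([crop(f("top"),378,200,66,66,400,400,10),crop(f("side"),330,112,76,76,400,400,10)]))
E
```

```text
(no output)
```

View pics/f.png

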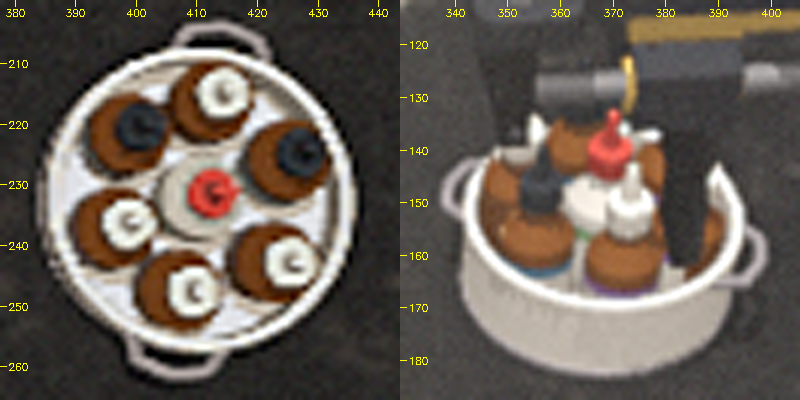

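The top view shows the red bottle at (412,231) in the middle with six browns round it, all upright. The side view shows the same height for all seven (a finger only hides part of the view). Nothing is touching the robot, so I'm handing in.

```bash
python3 -c "
from bench import r, cam, telemetry
print(r.close_job())"
```

```text
the job is handed in; nothing more can be done
None
```

All seven bottles stand upright in the tub, with the red-nozzled one in the middle and six browns round it. I handed the job in at about 20 s; no verdict was returned.

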